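# Plug the keyed output shaft into the gear unit and hold it home

### The job

Take the output shaft that fits the gear unit's hub (the middle-sized of the three in the wooden stand) and plug it into the hub, turning it until its key slips into the keyway, then push it down against the spring until its shoulder sits flush on the hub. Finish still gripping the shaft and pressing it home, so that I can tighten the grub screw: do not let go. Leave the other two shafts in the stand and do not disturb the brass fitting and the two steel collars lying between stand and gear unit.

Things in the scene. Friction and masses are not known exactly. Their poses are not given: they have to be found in the camera images.
- shaft_16: The shaft that fits: plain steel output shaft, 85 mm long, upright in the stand, middle size of three, 0.1 to 0.21 kg. Origin: centre of the underside of its shoulder, a disc 37 mm in diameter, 7 mm thick; z up along the shaft; x points to its key and to a 4.4 mm wide, 3.5 mm deep notch in the shoulder's rim above the key. At the start x is within 45 degrees of world +x.
- shaft_16_grip (a point): Where to grip shaft_16: on its axis, 30 mm above its origin, axes as the shaft's. The 16 mm drive end above the shoulder has two parallel flats 11 mm apart, facing +x and -x (11.6 mm wide, 10 to 45 mm above the origin): close along x, fingertips above the shoulder's top (7 mm above the origin).
- shaft_16_tip (a point): Lower end of shaft_16, 40 mm below its origin, axes as the shaft's. The spigot is 16 mm in diameter; its lowest 12 mm are a keyless pilot (15.4 mm, tapered to 12.4 mm at the tip over 4 mm). The key is on the +x side, 5 mm wide, 3.2 mm proud of the spigot, from 28 mm to 3 mm below the origin.
- hub_mouth (a point): Centre of the upper face of the hub, the steel tube (37 mm in diameter) standing out of the black seal of the gear unit, 74 mm above the cart; z up, x towards the motor. Vertical bore 17.6 mm. One keyway, open at the top, 7 mm wide, reaching 12.7 mm from the axis, in a direction that is not reported: anywhere within 35 degrees either side of this x. Shaft home: shaft_16's origin here.
- thrust_pad (a joint): Travel of the sprung pad at the bottom of the bore (m): 0 when free, with its top 34 mm below the hub's face; 0.006 when the shaft is home, 0.010 at most. The spring needs about 6 N to start moving and 8 N with the shaft home, besides friction in the bore; if let go it lifts the shaft by 6 mm.
- stand: Wooden stand, fixed: board 66 (x) x 200 (y) x 12 mm on two end blocks, top 56 mm above the cart. Origin: centre of its underside; z up. Three 30 mm through holes along its y, at -62, 0 and +62 mm; a shaft hangs in each by its shoulder, resting on the board (shaft origin 56 mm above the cart). Which shaft is in which hole varies.
- gear_unit: Worm gear unit with motor, fixed: aluminium housing 85 x 85 mm on a 102 mm square foot, 56 mm high (bearing cover 65 mm), grey ribbed motor 55 mm in diameter along +x, reaching 154 mm from the hub's axis, its terminal box up to 75 mm high. Origin: on the hub's axis, on the cart. The worm locks the hub: it does not turn.
- shaft_small: Look-alike that is too thin for the hub: spigot and drive end 11 mm in diameter, shoulder 34 mm, flats 7.6 mm apart; lengths and origin as for shaft_16. Must stay in the stand.
- shaft_large: Look-alike that is too thick for the hub: spigot and drive end 22 mm in diameter, shoulder 40 mm, flats 15.1 mm apart; lengths and origin as for shaft_16. Must stay in the stand.
- brass_fitting: Loose bystander between stand and gear unit: brass reducer, 21 mm high.
- washer_a: Loose bystander: turned steel collar, 26 mm in diameter, 8 mm thick. Beside the fitting, behind the gap between stand and gear unit.
- washer_b: Loose bystander: turned steel collar, 28 mm in diameter, 8 mm thick. Beside the other collar.
Things that resemble listed ones, but are neither listed nor needed, are in the scene too. What is shaped like the shaft_large but green is not meant. Leave any turquoise look-alike of the shaft_16 alone.

How it is judged:
By the outcome, as a careful person would: the job done as asked, in the order asked, and still so for the second after the job is handed in, while the arm keeps its last pose, push and grip.
It also fails if it takes over 54 s, if anything falls off the work surface, if the arm or the gripper's body presses on something with over 40 N, if the wrist force passes 120 N, or if a joint passes its speed limit or range.

### The arm

A 6-joint arm with a two-finger parallel gripper is mounted at the origin on a cart in front of the work surface, level with it; the furniture and walls round the work are solid. World frame = base frame: x ahead of the robot, y to its left, z up, the work surface at z = 0. Lengths are in m, angles in rad, forces in N, time in s.
With the tool pointing down it reaches from about 0.225 to 0.875 m from the base axis. Payload 3.4 kg.
Tool frame: the origin (TCP) lies at the very end of the fingers, on their centre line; the grasp point (between the pads) lies 19 mm behind it; z points along the fingers, y is the line along which they close (so a half turn about z gives the same grasp; the last joint's range is limited). The gripper opens to 85 mm and grips with 20 to 120 N. Pads are 22 mm wide; open, the fingers measure 114 mm over their backs; the gripper's body (76 mm by 85 mm) begins 54 mm behind the grasp point. The pads swing forward as they close: fully open they stand 13 mm farther back than shut.
Start: joints at [1.218, 0.276, 1.505, -0, 1.361, -0.121], TCP at [0.132, 0.56, 0.231] pointing down, gripper open.
Joint ranges: [-2.89, 2.89], [-0.75, 2.08], [0.22, 2.7], [-1.18, 4.32], [0.11, 2.71], [-2.7, 2.7]. Speed limits (rad/s): [2.57, 2.57, 3.14, 3.14, 3.14, 3.14].

### API

Orientations are given as a unit quaternion [w, x, y, z].
In Python, from rig import readout, vision, manip gives the robot as it stands.
- The arm moves only by the shell command python3 -m handwheel 'ROWS' [FORCE]. ROWS is JSON, a list of rows, each a list of 3 entries, a list of its own where there are three numbers: the shift along the tool's x, y, z in mm, then the turn, a rotation vector about the tool's x, y, z in units of 6 degrees (1.0 is 6 degrees), then the closure, from -1 (fully open) to 1 (shut), so that 0 is half open. A call has 1 to 20 rows; each row shifts and turns the commanded pose from where the row before left it, along the tool's axes as they then stand; what a row does not reach is not made up. A row lasts 1/8 s, in which the tool goes at most 62.5 mm and 10.7 degrees, less where a joint would pass 70% of its speed; a pose out of reach is approached as far as the arm can. A call is refused whole if a number of a shift passes 62.5 or a number of a turn 1, either way. A call with a gripper value outside its range is refused whole. The fingers move at their own pace and stop on an object; FORCE is the grip in N (left out, the last holds). Time passes only in rows, so rows that do not move let the fingers close. It gives the time, the measured TCP pose, the force, the opening and the grip force at its end, in the units of the state.
- readout.get_state(): the state, without advancing time (a new reading comes with each control period).
- vision.get_image(name): name is "side" or "top" or "wrist"; returns the picture (384x512x3 uint8, blue, green, red); there is no depth.
- vision.camera_params(name): a dict with "intrinsics" (3x3 intrinsics, pixels), "rvec" (rotation vector, rad) and "tvec" (3), from world to camera coordinates, as OpenCV has them; the wrist camera has in their place "hand_eye" (4x4, takes a point from camera to tool coordinates, whose origin is the TCP and whose axes are the flange's). Camera axes: x right, y down, z forward; pixel columns grow to the right and rows downward; lengths in m; the calibration is good to about 2 mm. A picture is of the moment at which its call begins: read the wrist's pose just before it. camera_params takes no time and is no camera call.
- manip.sign_off(): hands the job in; it is judged then, once.
The state is a dict: "clock": time; "qpos": joint angles; "qd": joint speeds; "effort": joint torques, N m; "position": TCP position; "ee_rot": TCP orientation; "contact_force": force on the tool from outside, world axes, zero at the start; "moment": the same for the moment, N m; "width": finger opening in m; "gripper_force": force on a finger pad.
Only numpy, scipy, OpenCV 4.12 (cv2) and the standard library are available. Lean on these libraries where they do the work, as an engineer would, in place of code of your own. Each camera call takes 0.05 s, during which the arm holds its last target. There are 200 camera calls.

## Working session

There is one attempt and no reset: what is moved stays moved. The work goes in short steps, Python scripts to look and compute and a shell command to move; the robot and the scene stay as the last step left them, time stands still between calls to the robot, and variables do not carry over. Pictures are saved under pics/ and viewed, at most 10 in all, crops included, and the job is handed in when it is done.

```bash
mkdir -p pics; ls; python3 - <<'E'
from rig import readout, vision
import cv2,json
print(readout.get_state())
for n in ["side","top","wrist"]:
    print(n,vision.camera_params(n))
for n in ["side","top"]:
    cv2.imwrite(f"pics/{n}0.png",vision.get_image(n))
E
```

```text
pics
{'clock': 0.0, 'qpos': array([ 1.21798378e+00,  2.76621713e-01,  1.50614311e+00,  1.29249343e-05,
        1.36070801e+00, -1.20991449e-01]), 'qd': array([ 3.64696166e-04, -4.77627070e-04, -3.31387339e-04, -1.83484440e-05,
        1.14032207e-04,  1.68224198e-04]), 'effort': array([ 1.17268151e-03, -4.16775942e+01, -2.45797867e+01, -2.74783397e-04,
        1.11589683e-02, -8.48884909e-07]), 'position': array([0.13191661, 0.55911502, 0.23042051]), 'ee_rot': array([-2.26774929e-04,  1.15652471e-01,  9.93289294e-01, -9.12351832e-04]), 'contact_force': array([ 0.43656011,  0.31046261, -0.55285765]), 'moment': array([-0.0328372 ,  0.03031198,  0.02778746]), 'gripper_force': 0.0, 'width': 0.08542423165988121}
side {'intrinsics': array([[477.04060077,   0.        , 262.18702227],
       [  0.        , 477.04060077, 190.85648877],
       [  0.        ,   0.        ,   1.        ]]), 'rvec': array([ 0.08733569,  3.02603447, -0.79789258]), 'tvec': array([0.46244804, 0.02989731, 0.93346986])}
top {'intrinsics': array([[396.76518789,   0.        , 254.73963343],
       [  0.        , 396.76518789, 191.62242395],
       [  0.        ,   0.        ,   1.        ]]), 'rvec': array([ 2.15942294, -2.21446816,  0.07737197]), 'tvec': array([0.03389791, 0.45073672, 0.8844725 ])}
wrist {'intrinsics': array([[308.67768453,   0.        , 253.61500666],
       [  0.        , 308.67768453, 189.50035497],
       [  0.        ,   0.        ,   1.        ]]), 'hand_eye': array([[ 1.64575793e-03, -9.62703296e-01, -2.70554349e-01,
         6.82477859e-02],
       [ 9.99998539e-01,  1.70948551e-03,  1.04179451e-07,
        -6.97053536e-04],
       [ 4.62408446e-04, -2.70553954e-01,  9.62704702e-01,
        -1.43504019e-01],
       [ 0.00000000e+00,  0.00000000e+00,  0.00000000e+00,
         1.00000000e+00]])}
```

View pics/side0.png

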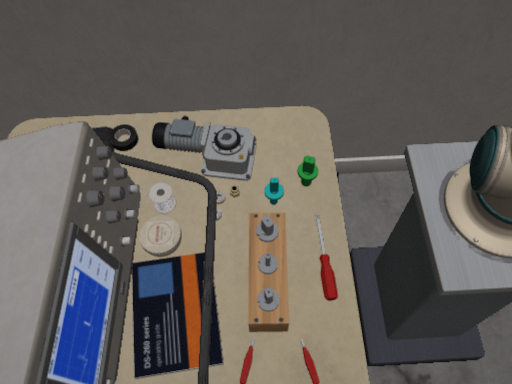

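View pics/top0.png

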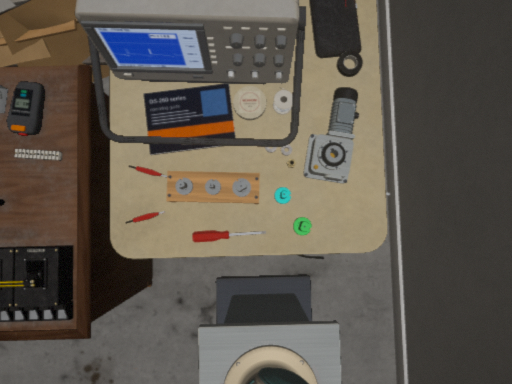

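The side view shows the stand with shafts at about (267,228), (268,263) and (268,299), the hub at (228,140), the turquoise look-alike at (274,190) and the green one at (308,170). In the top view the shafts are at (184,186), (213,187) and (241,187), the hub at (333,154), turquoise at (282,195) and green at (302,226). A black handle passes behind the stand and the collars.

Could be mistaken for shaft_16 (top view): the three stand shafts, turquoise (282,195) and green (302,226). Next I take close crops to pick the middle size.

```bash
cat > h.py <<'E'
import numpy as np,cv2
from rig import readout, vision
from scipy.spatial.transform import Rotation as R
def cam(n,st=None):
    p=vision.camera_params(n);K=p["intrinsics"]
    if n!="wrist": return K,cv2.Rodrigues(p["rvec"])[0],np.ravel(p["tvec"])
    q=st["ee_rot"];T=np.eye(4);T[:3,:3]=R.from_quat([q[1],q[2],q[3],q[0]]).as_matrix();T[:3,3]=st["position"]
    M=np.linalg.inv(T@p["hand_eye"]);return K,M[:3,:3],M[:3,3]
def onz(c,uv,z):
    K,r,t=c;d=r.T@np.linalg.inv(K)@[uv[0],uv[1],1];o=-r.T@t
    return o+d*(z-o[2])/d[2]
def proj(c,P):
    K,r,t=c;x=K@(r@np.asarray(P,float)+t);return x[:2]/x[2]
def tri(cs,uvs):
    P=[K@np.c_[r,t] for K,r,t in cs]
    X=cv2.triangulatePoints(P[0],P[1],np.array(uvs[0],float),np.array(uvs[1],float)).ravel();return X[:3]/X[3]
E
python3 - <<'E'
from h import *
t=cam("top");s=cam("side")
for uv,z in [((184,186),.06),((213,187),.06),((241,187),.06),((333,154),.074),((282,195),.05),((302,226),.05),((291,163),.01),((270,149),.01),((286,151),.01)]: print(uv,onz(t,uv,z).round(3))
for uv,z in [((267,228),.063),((268,263),.063),((268,299),.063),((228,140),.074)]: print(uv,onz(s,uv,z).round(3))
print("handle",[tri([t,s],[a,b]).round(3) for a,b in [((299,120),(212,190))]])
a=cv2.imread("pics/top0.png")[165:210,155:270];b=cv2.imread("pics/side0.png")[120:320,200:320]
a=cv2.resize(a,None,fx=4,fy=4,interpolation=3);b=cv2.resize(b,None,fx=2.9,fy=2.9,interpolation=3)
o=np.zeros((600,800,3),np.uint8);o[:a.shape[0],:a.shape[1]][:]=a;o[:b.shape[0],460:460+340]=b[:600,:340]
cv2.imwrite("pics/c1.png",o)
E
```

```text
(184, 186) [0.464 0.175 0.06 ]
(213, 187) [0.461 0.112 0.06 ]
(241, 187) [0.459 0.052 0.06 ]
(333, 154) [ 0.524 -0.146  0.074]
(282, 195) [ 0.44  -0.037  0.05 ]
(302, 226) [ 0.372 -0.078  0.05 ]
(291, 163) [ 0.516 -0.062  0.01 ]
(270, 149) [ 0.549 -0.015  0.01 ]
(286, 151) [ 0.544 -0.052  0.01 ]
(267, 228) [0.457 0.05  0.063]
(268, 263) [0.46  0.115 0.063]
(268, 299) [0.464 0.178 0.063]
(228, 140) [ 0.521 -0.136  0.074]
handle [array([ 0.581, -0.072,  0.014])]
```

View pics/c1.png

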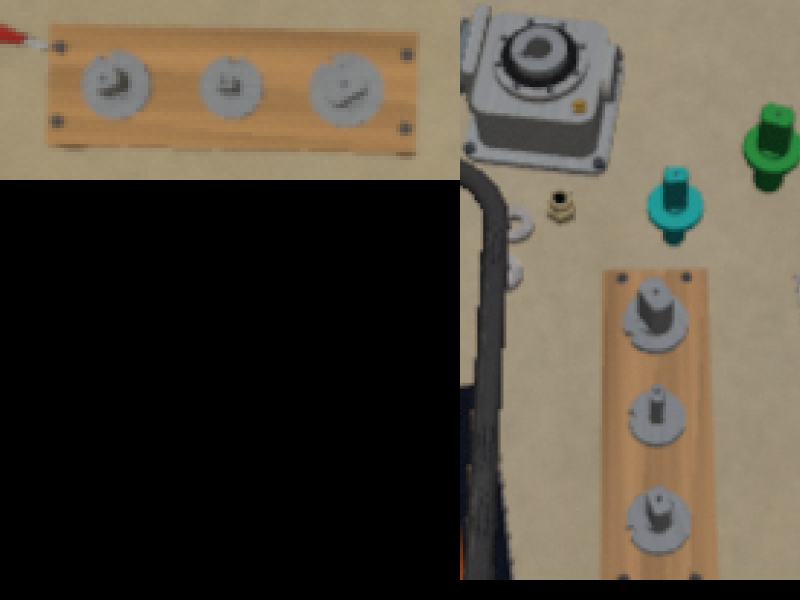

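The middle-sized one is the shaft at side (268,299), top (184,186), beside the far end of the stand. The small one is in the middle at (213,187) and the large one at (241,187). I move above it for a close wrist view.

```bash
python3 -m handwheel '[[[-34,-25,1],[0,0,0],-1],[[-34,-25,1],[0,0,0],-1],[[-34,-25,1],[0,0,0],-1],[[-34,-25,1],[0,0,0],-1],[[-34,-25,1],[0,0,0],-1],[[-34,-25,1],[0,0,0],-1],[[-34,-25,1],[0,0,0],-1],[[-34,-25,1],[0,0,0],-1],[[-34,-25,1],[0,0,0],-1],[[-34,-25,1],[0,0,0],-1],[[-34,-25,1],[0,0,0],-1],[[-34,-25,1],[0,0,0],-1]]' && python3 -m handwheel '[[[0,0,0],[0,0,1],-1],[[0,0,0],[0,0,1],-1],[[0,0,0],[0,0,1],-1],[[0,0,0],[0,0,1],-1],[[0,0,0],[0,0,1],-1],[[0,0,0],[0,0,1],-1],[[0,0,0],[0,0,1],-1],[[0,0,0],[0,0,1],-1],[[0,0,0],[0,0,1],-1],[[0,0,0],[0,0,1],-1],[[0,0,0],[0,0,0],-1],[[0,0,0],[0,0,0],-1]]'
python3 - <<'E'
from h import *
st=readout.get_state();im=vision.get_image("wrist");c=cam("wrist",st)
np.save("w1.npy",{k:st[k] for k in("position","ee_rot")},allow_pickle=True);cv2.imwrite("pics/w1.png",im)
print(st["position"],st["qpos"],proj(c,[.464,.177,.063]))
E
```

```text
clock: 1.6
position: [0.4608, 0.1727, 0.219]
ee_rot: [-0.0, 0.116, 0.993, 0.0]
contact_force: [0.4, 0.7, -0.1]
width: 0.0852
gripper_force: 0.0
clock: 3.1
position: [0.4601, 0.1739, 0.2191]
ee_rot: [-0.0, 0.596, 0.803, -0.0]
contact_force: [0.5, -0.4, -0.3]
width: 0.0856
gripper_force: 0.0
[0.46011134 0.17391113 0.21911724] [ 2.19753815e-01  1.58456299e-01  1.69381685e+00  8.39249945e-05
  1.28974883e+00 -7.34965374e-02] [258.39686729 171.69449365]
```

View pics/w1.png

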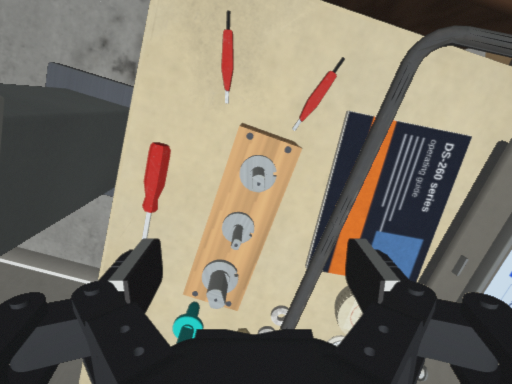

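The wrist view shows the three shafts on the stand, with the middle-sized one at (258,172) and its notch on the right rim near (275,178). The handle runs to the right of the stand. I zoom in and measure.

```bash
python3 - <<'E'
from h import *
st=np.load("w1.npy",allow_pickle=True).item();c=cam("wrist",st);im=cv2.imread("pics/w1.png")
# rectify plane z=.063 to metric, 0.15mm/px, centred at .464,.177; x up, y left
C=np.array([.464,.177]);S=0.0001;N=500
def rect(z):
    src=[];dst=[]
    for dx,dy in [(-.02,-.02),(.02,-.02),(.02,.02),(-.02,.02)]:
        src.append(proj(c,[C[0]+dx,C[1]+dy,z]));dst.append([N/2-dy/S,N/2-dx/S])
    return cv2.warpPerspective(im,cv2.getPerspectiveTransform(np.float32(src),np.float32(dst)),(N,N),flags=cv2.INTER_CUBIC)
r=rect(.063)
hsv=cv2.cvtColor(r,cv2.COLOR_BGR2HSV);m=((hsv[...,1]<50)).astype(np.uint8)*255
cn=max(cv2.findContours(m,0,1)[0],key=cv2.contourArea);(x,y),rad=cv2.minEnclosingCircle(cn);print(x,y,rad*S)
p=cn[:,0].astype(float);cc=p.mean(0)
for _ in range(30):
    A=np.c_[2*p,np.ones(len(p))];s=np.linalg.lstsq(A,(p**2).sum(1),rcond=None)[0];d=np.hypot(*(p-s[:2]).T);R0=np.sqrt(s[2]+s[:2]@s[:2])
    k=abs(d-R0)<6
    if k.all():break
    p=p[k]
cx,cy=s[:2];print("fit",R0*S,"world",C[0]-(cy-N/2)*S,C[1]-(cx-N/2)*S)
q=cn[:,0]-s[:2];d=np.hypot(*q.T);i=d<R0-8;yaw=np.degrees(np.arctan2(-q[:,0],-q[:,1]));print(np.c_[yaw[i],d[i]*S*1000].round(1)[::6])
cv2.imwrite("pics/c2.png",np.hstack([r[:, :400],cv2.cvtColor(m,cv2.COLOR_GRAY2BGR)[:, :400]]))
E
```

```text
270.5561828613281 251.7359619140625 0.018948484802246094
fit 0.01854191368990063 world 0.4638044625060806 0.17504683968643975
[[10.9 17.7]
 [11.6 17.1]
 [11.4 16.5]
 [12.1 16. ]
 [13.3 15.4]
 [16.  15.1]
 [18.5 15. ]
 [20.8 15.1]
 [22.6 15.5]
 [22.8 16.2]
 [22.9 16.8]
 [23.7 17.6]]
```

View pics/c2.png

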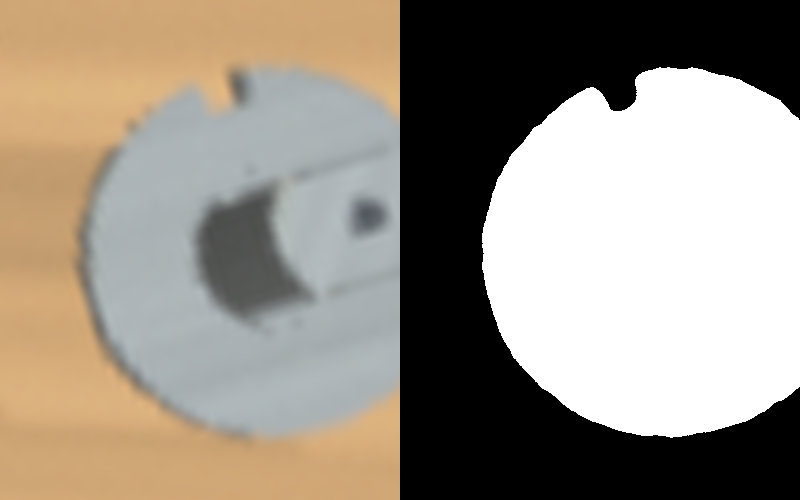

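Centre is (0.4638, 0.175), radius 18.5 mm, which is shaft_16's shoulder. Its x-yaw is about 16.5°, and the tool's y is already there (16.8°). I descend 151 mm, shifting +4 mm in y, and grip.

```bash
python3 -m handwheel '[[[0,4,20],[0,0,0],-1],[[0,0,25],[0,0,0],-1],[[0,0,25],[0,0,0],-1],[[0,0,20],[0,0,0],-1],[[0,0,20],[0,0,0],-1],[[0,0,16],[0,0,0],-1],[[0,0,15],[0,0,0],-1],[[0,0,10],[0,0,0],-1],[[0,0,0],[0,0,0],-1]]' 60 && python3 -m handwheel '[[[0,0,0],[0,0,0],0.4],[[0,0,0],[0,0,0],0.6],[[0,0,0],[0,0,0],1],[[0,0,0],[0,0,0],1],[[0,0,0],[0,0,0],1],[[0,0,0],[0,0,0],1]]' 60
```

```text
clock: 4.28
position: [0.4637, 0.175, 0.0677]
ee_rot: [-0.001, 0.597, 0.802, -0.001]
contact_force: [-0.3, -0.4, 0.4]
width: 0.0851
gripper_force: 0.0
clock: 5.03
position: [0.4642, 0.1751, 0.0686]
ee_rot: [0.0, 0.597, 0.802, 0.0]
contact_force: [-0.7, -0.6, 3.9]
width: 0.0098
gripper_force: 58.6
```

```bash
python3 -m handwheel '[[[0,0,-5],[0,0,0],1],[[0,0,-15],[0,0,0],1],[[0,0,-25],[0,0,0],1],[[0,0,-30],[0,0,0],1],[[0,0,-25],[0,0,0],1],[[0,0,-10],[0,0,0],1],[[0,0,0],[0,0,0],1]]' && python3 -m handwheel '[[[-15,-2,0],[0,0,0],1],[[-30,-3,0],[0,0,0],1],[[-30,-3,0],[0,0,0],1],[[-30,-3,0],[0,0,0],1],[[-30,-3,0],[0,0,0],1],[[-30,-3,0],[0,0,0],1],[[-30,-3,0],[0,0,0],1],[[-30,-2,0],[0,0,0],1],[[-24,0,0],[0,0,0],1],[[0,0,0],[0,0,0],1],[[0,0,0],[0,0,0],1],[[0,0,0],[0,0,0],1]]'
python3 - <<'E'
from h import *
st=readout.get_state();im=vision.get_image("wrist");c=cam("wrist",st)
np.save("w2.npy",{k:st[k] for k in("position","ee_rot")},allow_pickle=True);cv2.imwrite("pics/w2.png",im)
C=np.array([.524,-.145]);S=0.0001;N=500
def rect(im,c,z):
    src=[];dst=[]
    for dx,dy in [(-.02,-.02),(.02,-.02),(.02,.02),(-.02,.02)]:
        src.append(proj(c,[C[0]+dx,C[1]+dy,z]));dst.append([N/2-dy/S,N/2-dx/S])
    return cv2.warpPerspective(im,cv2.getPerspectiveTransform(np.float32(src),np.float32(dst)),(N,N),flags=cv2.INTER_CUBIC)
r=rect(im,c,.074)
cv2.imwrite("pics/c3r.png",r)
o=np.zeros((384,800,3),np.uint8);o[:,:416]=im[:,48:464];o[:,416:]=cv2.resize(r,(384,384))
cv2.imwrite("pics/c3.png",o);print(proj(c,[*C,.074]))
E
```

```text
clock: 5.9
position: [0.4642, 0.1751, 0.1784]
ee_rot: [0.0, 0.597, 0.802, 0.0]
contact_force: [-0.4, -0.9, -1.5]
width: 0.0099
gripper_force: 58.4
clock: 7.4
position: [0.514, -0.069, 0.1779]
ee_rot: [-0.001, 0.596, 0.803, -0.0]
contact_force: [-0.6, -0.5, -1.3]
width: 0.0101
gripper_force: 58.4
[239.81315101 268.75405201]
```

View pics/c3.png

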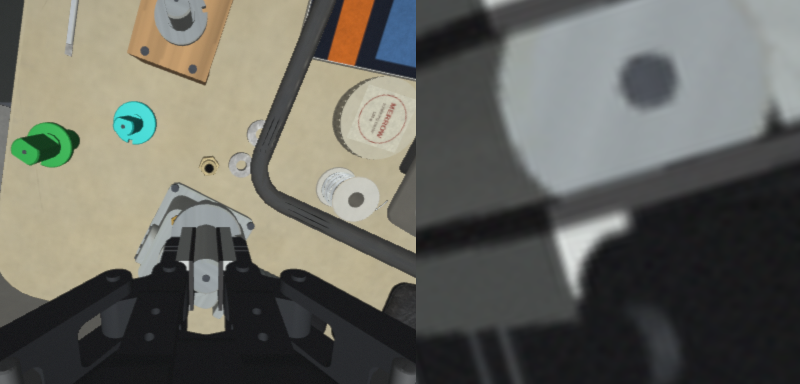

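In this view the held shaft is in the fingers at (253,275) and hides the hub. The turquoise and green parts, the fitting (208,165 in the crop) and the collars lie untouched. The camera sees the +y side of the tool, so I go beyond the hub and look back.

```bash
python3 -m handwheel '[[[-15,-4,0],[0,0,0],1],[[-30,-7,0],[0,0,0],1],[[-30,-7,0],[0,0,0],1],[[-30,-7,0],[0,0,0],1],[[-30,-7,0],[0,0,0],1],[[-25,-6,0],[0,0,0],1],[[-10,-2,0],[0,0,0],1],[[0,0,0],[0,0,0],1],[[0,0,0],[0,0,0],1],[[0,0,0],[0,0,0],1]]'
python3 - <<'E'
from h import *
st=readout.get_state();im=vision.get_image("wrist");c=cam("wrist",st)
np.save("w3.npy",{k:st[k] for k in("position","ee_rot")},allow_pickle=True);cv2.imwrite("pics/w3.png",im)
C=np.array([.524,-.145]);S=0.0001;N=500
def rect(im,c,z):
    src=[];dst=[]
    for dx,dy in [(-.02,-.02),(.02,-.02),(.02,.02),(-.02,.02)]:
        src.append(proj(c,[C[0]+dx,C[1]+dy,z]));dst.append([N/2-dy/S,N/2-dx/S])
    return cv2.warpPerspective(im,cv2.getPerspectiveTransform(np.float32(src),np.float32(dst)),(N,N),flags=cv2.INTER_CUBIC)
r=rect(im,c,.074)
cv2.imwrite("pics/c4r.png",r)
o=np.zeros((384,800,3),np.uint8);o[:,:416]=im[:,48:464];o[:,416:]=cv2.resize(r,(384,384))
cv2.imwrite("pics/c4.png",o);print(proj(c,[*C,.074]))
E
```

```text
clock: 8.7
position: [0.5252, -0.243, 0.1783]
ee_rot: [-0.0, 0.596, 0.803, 0.0]
contact_force: [-0.2, 0.1, -1.7]
width: 0.01
gripper_force: 58.4
[290.07063847  66.14712311]
```

View pics/c4.png

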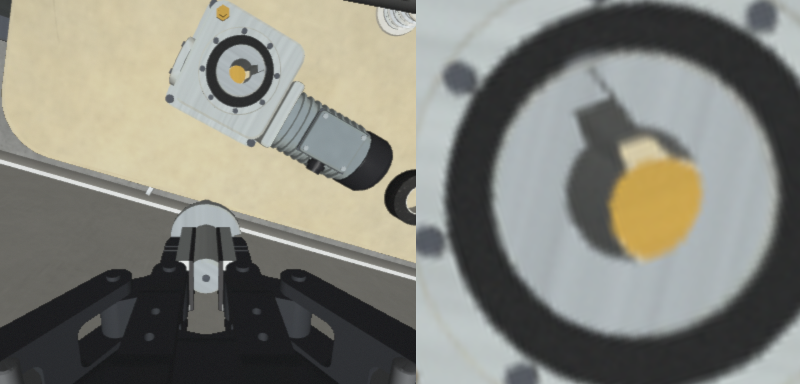

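The wrist view shows the hub at (286,71) in the full picture with its bore open. The keyway points up-left in the rectified view (yaw about +25 to +30°), and the held shaft's shoulder arc is at (253,207). I fit these.

```bash
python3 - <<'E'
from h import *
r=cv2.imread("pics/c4r.png");C=np.array([.524,-.145])
g=cv2.GaussianBlur(cv2.cvtColor(r,cv2.COLOR_BGR2GRAY),(5,5),0)
def fit(p,tol):
    for _ in range(40):
        A=np.c_[2*p,np.ones(len(p))];s=np.linalg.lstsq(A,(p**2).sum(1),rcond=None)[0];R0=np.sqrt(s[2]+s[:2]@s[:2]);d=abs(np.hypot(*(p-s[:2]).T)-R0);k=d<=max(tol,np.median(d)*2)
        if k.all():break
        p=p[k]
    return s[:2],R0,len(p)
c0=np.array([286.,250.])
def edges(c0,r0,r1,sign):
    P=[]
    for a in np.radians(np.arange(0,360,2)):
        rr=np.arange(r0,r1);x=c0[0]+rr*np.cos(a);y=c0[1]+rr*np.sin(a)
        v=cv2.remap(g,np.float32(x)[None],np.float32(y)[None],1)[0].astype(float)
        d=sign*np.gradient(cv2.GaussianBlur(v[None],(7,1),0)[0]);i=d.argmax()
        if d[i]>2:P.append([x[i],y[i]])
    return np.array(P)
w=lambda s:(C[0]-(s[1]-250)*1e-4,C[1]-(s[0]-250)*1e-4)
s,R0,n=fit(edges(c0,150,220,-1),4);print("hub outer",w(s),R0/10,n)
b,Rb,n=fit(edges(s,65,110,1),4);print("bore",w(b),Rb/10,n)
for rad in [104,110,116,122]:
    a=np.arange(-180,180,.5);t=np.radians(a) # yaw: dir = (-sin,-cos) px
    v=cv2.remap(g,np.float32(s[0]-rad*np.sin(t))[None],np.float32(s[1]-rad*np.cos(t))[None],1)[0]
    k=v<125;print(rad,[(x) for x in a[k]][::6])
# held shoulder
st=np.load("w3.npy",allow_pickle=True).item();c=cam("wrist",st);im=cv2.imread("pics/w3.png")
q=st["ee_rot"];Rm=R.from_quat([q[1],q[2],q[3],q[0]]).as_matrix()
for z in (.004,.006): print([proj(c,st["position"]+Rm@[18.5e-3*np.cos(a),18.5e-3*np.sin(a),z]).round(1).tolist() for a in np.radians([-60,-40,-20,0,20,40,60])])
o=cv2.resize(im[180:310,170:340],None,fx=4.6,fy=4.6,interpolation=2);cv2.imwrite("pics/c5.png",o)
E
```

```text
hub outer (np.float64(0.5238023234538026), np.float64(-0.14853578357966715)) 18.607981702088722 142
bore (np.float64(0.5238800969507882), np.float64(-0.14842430274699384)) 8.849430789623906 99
104 [np.float64(6.0), np.float64(9.0), np.float64(12.0), np.float64(15.0), np.float64(18.0), np.float64(21.0), np.float64(24.0), np.float64(27.0), np.float64(30.0), np.float64(33.0), np.float64(36.0), np.float64(39.0), np.float64(42.0)]
110 [np.float64(7.5), np.float64(10.5), np.float64(13.5), np.float64(16.5), np.float64(19.5), np.float64(22.5), np.float64(25.5), np.float64(28.5), np.float64(31.5), np.float64(34.5), np.float64(37.5), np.float64(40.5)]
116 [np.float64(9.5), np.float64(12.5), np.float64(15.5), np.float64(18.5), np.float64(21.5), np.float64(24.5), np.float64(27.5), np.float64(30.5), np.float64(33.5), np.float64(36.5)]
122 [np.float64(11.5), np.float64(14.5), np.float64(17.5), np.float64(20.5), np.float64(23.5), np.float64(26.5), np.float64(29.5), np.float64(32.5), np.float64(35.5)]
[[222.3, 221.5], [230.2, 212.5], [241.1, 206.5], [253.6, 204.4], [266.2, 206.5], [277.1, 212.5], [284.9, 221.6]]
[[222.7, 220.1], [230.5, 211.1], [241.2, 205.2], [253.6, 203.2], [266.0, 205.3], [276.8, 211.2], [284.6, 220.2]]
```

View pics/c5.png

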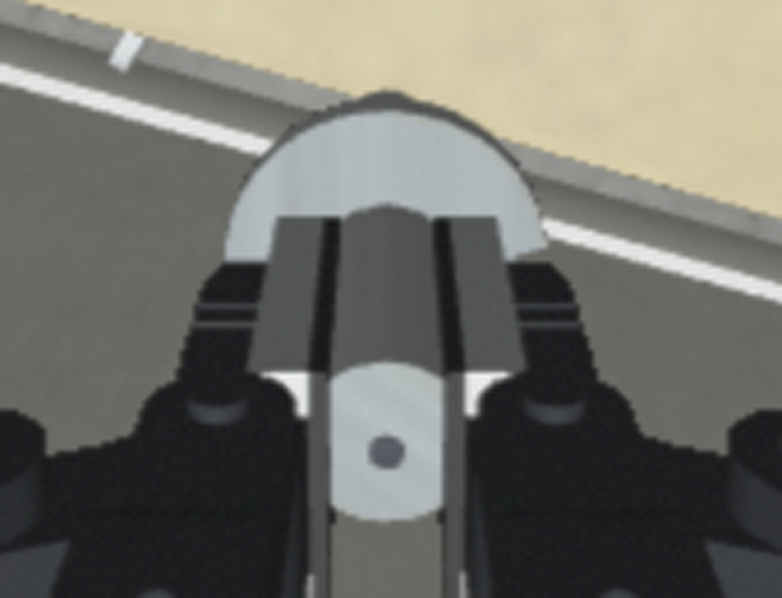

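The shoulder apex at picture pixel (254,204) agrees with the prediction for a shaft centred on the tool axis, and the notch faces tool +y. I print the keyway's brightness profile to pin down its direction.

```bash
python3 - <<'E'
from h import *
r=cv2.imread("pics/c4r.png");g=cv2.cvtColor(r,cv2.COLOR_BGR2GRAY);s=np.array([285,251.5]);a=np.arange(-20,72,4)
print("yaw",a)
for rad in [92,100,108,114,120,126,132,138,150]:
    t=np.radians(a);print(rad,cv2.remap(g,np.float32(s[0]-rad*np.sin(t))[None],np.float32(s[1]-rad*np.cos(t))[None],1)[0])
E
```

```text
yaw [-20 -16 -12  -8  -4   0   4   8  12  16  20  24  28  32  36  40  44  48
  52  56  60  64  68]
92 [162 162 165 166 159 136  93  81  80  80  80  80  78  75  72  82 116 155
 147 149 147 151 149]
100 [184 183 181 180 178 171 133  89  80  79  80  81  79  75  71  85 144 172
 172 171 173 174 175]
108 [183 182 181 179 179 180 161 103  80  81  80  80  79  77  74 106 172 174
 173 175 175 176 176]
114 [183 183 181 179 179 179 177 131  89  79  78  78  79  77  76 131 176 175
 175 175 176 176 175]
120 [183 183 180 179 178 177 179 159 104  81  81  83  86  79  81 157 174 175
 176 176 176 175 175]
126 [183 183 180 179 178 178 179 174 119 102 106 107 106  97 103 174 176 176
 175 174 176 176 176]
132 [183 183 180 179 179 178 179 180 136 150 163 156 149 139 135 169 176 175
 175 175 178 178 179]
138 [183 183 181 178 179 178 180 181 159 147 176 169 172 172 169 174 175 176
 177 178 180 180 180]
150 [182 182 180 178 179 178 180 183 182 136 166 172 174 176 176 175 177 180
 180 179 177 177 177]
```

Keyway yaw is about 24° and the bore centre is (0.5238, -0.1485). So I shift +91 in x and +26 in y, turn -7° (-1.2 units), then descend until the pilot has entered.

```bash
python3 -m handwheel '[[[20,6,0],[0,0,0],1],[[30,9,0],[0,0,0],1],[[30,8,0],[0,0,0],1],[[11,3,0],[0,0,0],1],[[0,0,0],[0,0,-0.6],1],[[0,0,0],[0,0,-0.6],1],[[0,0,20],[0,0,0],1],[[0,0,18],[0,0,0],1],[[0,0,8],[0,0,0],1],[[0,0,0],[0,0,0],1],[[0,0,0],[0,0,0],1]]' 70; python3 -c "
from rig import readout;s=readout.get_state();print(s['moment'],s['qpos'])"
```

```text
clock: 10.12
position: [0.5245, -0.1496, 0.133]
ee_rot: [0.001, 0.545, 0.838, 0.0]
contact_force: [0.3, 0.8, -0.7]
width: 0.0096
gripper_force: 68.7
[-0.00575883  0.03836187  0.01174909] [-4.05479735e-01  3.05196994e-01  1.72232966e+00  4.30026754e-05
  1.11267461e+00 -8.22980106e-01]
```

```bash
python3 -m handwheel '[[[1.2,-0.2,0],[0,0,0],1],[[0,0,5],[0,0,0],1],[[0,0,5],[0,0,0],1],[[0,0,3],[0,0,0],1],[[0,0,0],[0,0,0],1],[[0,0,0],[0,0,0],1]]'; python3 -c "
from rig import readout;s=readout.get_state();print(s['moment'],s['position'])"
```

```text
clock: 10.88
position: [0.5233, -0.1484, 0.1193]
ee_rot: [-0.0, 0.545, 0.838, 0.0]
contact_force: [0.5, -0.6, -0.5]
width: 0.0098
gripper_force: 68.7
[0.01821586 0.03208039 0.01651483] [ 0.52333123 -0.1484001   0.11926073]
```

```bash
python3 -m handwheel '[[[0,0,2],[0,0,0],1],[[0,0,2],[0,0,0],1],[[0,0,2],[0,0,0],1],[[0,0,2],[0,0,0],1],[[0,0,1],[0,0,0],1],[[0,0,0],[0,0,0],1]]'; python3 -c "
from rig import readout;s=readout.get_state();print(s['moment'],s['position'])"
```

```text
clock: 11.62
position: [0.5233, -0.1484, 0.1102]
ee_rot: [-0.0, 0.545, 0.838, 0.0]
contact_force: [0.6, -0.6, -1.5]
width: 0.01
gripper_force: 68.7
[-0.01098638  0.00604307  0.03540602] [ 0.52327211 -0.1483514   0.11017249]
```

No contact and already below key-touch height, so the key has entered. I continue towards the pad.

```bash
python3 -m handwheel '[[[0,0,3],[0,0,0],1],[[0,0,3],[0,0,0],1],[[0,0,3],[0,0,0],1],[[0,0,3],[0,0,0],1],[[0,0,2],[0,0,0],1],[[0,0,0],[0,0,0],1]]'; python3 -c "
from rig import readout;s=readout.get_state();print(s['moment'],s['position'])"
```

```text
clock: 12.38
position: [0.5233, -0.1483, 0.0961]
ee_rot: [-0.0, 0.545, 0.838, 0.0]
contact_force: [-0.2, 0.2, -0.5]
width: 0.0099
gripper_force: 68.7
[-0.02521643 -0.01757616  0.03979285] [ 0.52332155 -0.14833696  0.09612486]
```

```bash
python3 -m handwheel '[[[0,0,0],[0,0,0],1],[[0,0,2],[0,0,0],1],[[0,0,2],[0,0,0],1],[[0,0,1],[0,0,0],1],[[0,0,0],[0,0,0],1]]' 110;python3 -m handwheel '[[[0,0,2],[0,0,0],1],[[0,0,1],[0,0,0],1],[[0,0,0],[0,0,0],1]]';python3 -m handwheel '[[[0,0,1],[0,0,0],1],[[0,0,0],[0,0,0],1]]'
```

```text
clock: 13.0
position: [0.5234, -0.1484, 0.0918]
ee_rot: [0.0, 0.545, 0.838, 0.0]
contact_force: [-1.2, 1.6, 4.5]
width: 0.0092
gripper_force: 107.5
clock: 13.38
position: [0.5234, -0.1484, 0.0888]
ee_rot: [0.0, 0.545, 0.838, 0.0]
contact_force: [-1.8, -0.1, 6.0]
width: 0.0091
gripper_force: 107.6
clock: 13.62
position: [0.5234, -0.1485, 0.0879]
ee_rot: [0.0, 0.545, 0.838, 0.0]
contact_force: [-2.6, -0.1, 7.0]
width: 0.0092
gripper_force: 107.7
```

```bash
python3 -m handwheel '[[[0,0,1],[0,0,0],1],[[0,0,0],[0,0,0],1]]';python3 -m handwheel '[[[0,0,0.5],[0,0,0],1],[[0,0,0],[0,0,0],1]]';python3 -m handwheel '[[[0,0,0.5],[0,0,0],1],[[0,0,0],[0,0,0],1]]'
```

```text
clock: 13.88
position: [0.5234, -0.1484, 0.0869]
ee_rot: [0.0, 0.545, 0.838, 0.0]
contact_force: [-0.9, 1.1, 7.5]
width: 0.0093
gripper_force: 107.7
clock: 14.12
position: [0.5234, -0.1484, 0.0868]
ee_rot: [0.0, 0.545, 0.838, 0.0]
contact_force: [-2.2, 0.0, 7.8]
width: 0.009
gripper_force: 108.0
clock: 14.38
position: [0.5235, -0.1485, 0.0867]
ee_rot: [0.0, 0.545, 0.838, 0.0]
contact_force: [-2.6, 1.2, 10.6]
width: 0.0091
gripper_force: 108.5
```

Motion stopped at TCP z 0.0867 (home expected at 0.0866), so the shoulder is seated. I add some pressing force.

```bash
python3 -m handwheel '[[[0,0,0.6],[0,0,0],1],[[0,0,0],[0,0,0],1],[[0,0,0],[0,0,0],1]]';python3 -m handwheel '[[[0,0,0.6],[0,0,0],1],[[0,0,0],[0,0,0],1],[[0,0,0],[0,0,0],1]]'
python3 - <<'E'
from h import *
i=vision.get_image("side");t=vision.get_image("top")
a=cv2.resize(i[100:240,150:330],None,fx=2.2,fy=2.2,interpolation=2);b=cv2.resize(t[110:250,150:330],None,fx=2.2,fy=2.2,interpolation=2)
w=vision.get_image("wrist")[170:310,165:345];w=cv2.resize(w,None,fx=2,fy=2,interpolation=2)
o=np.zeros((600,800,3),np.uint8);o[:308,:396]=a;o[:308,400:796]=b;o[310:590,:360]=w
cv2.imwrite("pics/end.png",o)
E
```

```text
clock: 14.75
position: [0.5235, -0.1484, 0.0867]
ee_rot: [0.001, 0.545, 0.838, 0.0]
contact_force: [-3.1, 1.0, 14.5]
width: 0.0092
gripper_force: 109.0
clock: 15.12
position: [0.5235, -0.1485, 0.0867]
ee_rot: [0.001, 0.545, 0.838, 0.0]
contact_force: [-4.6, 1.4, 18.0]
width: 0.009
gripper_force: 109.5
```

View pics/end.png

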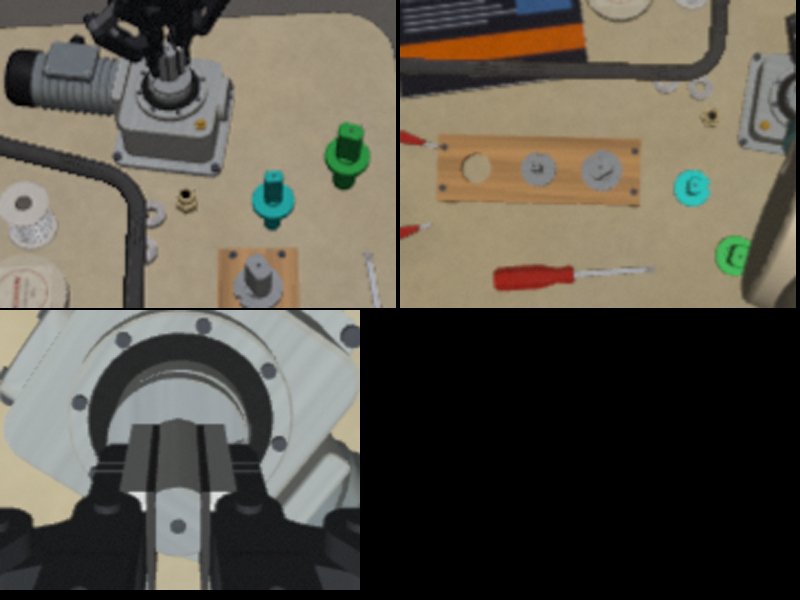

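The final picture shows the shaft in the hub with its shoulder seated on the face at (180,385). Its hole in the stand is empty at (476,168), and the other two shafts, the fitting and the collars are in place. The force rises without any further travel, so the shaft is home.

```bash
python3 -c "
from rig import manip;print(manip.sign_off())"
```

```text
the job is handed in; nothing more can be done
None
```

shaft_16 is keyed into the hub and its shoulder is seated. The arm is still gripping it at about 110 N and pressing it home at about 18 N; the job is handed in at about 15 s, and the other shafts, fitting and collars were not disturbed.

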